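Seat a bearing in the bench comparator

TASK

Check the big spindle bearing (red plug) on the bench comparator: take it out of the blue tray, set it down gently and flat on the bare front of the comparator's steel table, let it lie there clear of the feeler, and then nudge it gently straight back, past the sprung feeler, until it is fully home against both the anvil and the back stop, with the feeler bearing on it. Do not knock the comparator or push on its stops or feeler with the hand, take the hand away at the end, and leave everything else where it is.

Things in the scene. Friction and masses are not known exactly. Their poses are not given: they have to be found in the camera images.
- bearing: The spindle bearing to be checked: a solid steel disc 52 mm in diameter and 21 mm tall (black seal ring and a flat red dust plug on top, no open bore), about 0.2 kg, lying flat in the blue tray. Origin: centre of its underside; z is its axis. Its yaw is of no importance.
- gauge: The comparator, fixed on the bench: grey-green iron base 170 (x) x 190 (y) mm. Origin: centre of its underside; +x points to its back, +y towards its dial. A bright, oiled (slippery) ground steel table lies on it, top 40 mm above the origin, from x -72 to +72 and y -92 to +14 mm, bare for x below -5 mm. Three brass balls 10 mm in diameter, centres 8 mm above the table, make the nest.
- nest (a point): Point on the table top at the middle of the nest, gauge x +15, y -35 mm. The seated bearing's underside centre comes to lie within 4 mm of it along the gauge's x (as the back stop's screw is set) and 2 mm along y. The bearing enters from the front, sliding along the gauge's +x.
- dial (a point): Centre of the dial's face (58 mm round, cream, facing up, 20 mm above the table's height), at gauge x +9, y +66 mm; its clamp post stands between it and the table and is equally high.
- anvil: The fixed anvil, at the nest's -y side: brass ball on a black block (18 mm wide, 13 mm tall, with a 5 mm screw head on top) standing behind it. Origin: on the table straight below the ball's centre; its x axis points from ball to block (the gauge's -y). Ball and feeler lie 2 to 10 mm nearer the front than the seated bearing's centre.
- back_stop: The back stop, at the nest's +x side: black block 22 mm wide, 17 mm tall. Origin: on the table, middle of its front face; x axis = gauge's +x. Through it runs a ball-tipped adjusting screw, left at any setting: ball centre 7 to 15 mm in front of the face. The setting is not measured: feel for it. It is hard; press the bearing home with 6 to 9 N. The stops bear 12 N.
- feeler: Sprung feeler of the dial, at the nest's +y side: brass ball on a thin rod. Origin: the ball's centre. Slides 10 mm along the gauge's y; spring 1 N when free, 0.3 N more per mm. The bearing pushes it about 5 mm aside (resisting the slide with 2 to 7 N), passes a dead point and is then held by it, but friction can stop it short of the back stop. Bears 10 N.
- tray: Blue plastic tray fixed on the bench, 180 (x) x 240 (y) x 20 mm, walls and floor 4 mm thick. Origin: centre of its underside. The bearing lies in its -y half, the small bearing and the flange in its +y half.
- small_bearing: Bystander: small bearing with a yellow plug, 35 mm round, 11 mm tall, in the tray. Origin: centre of its underside.
- flange: Bystander: dark steel wheel flange, 56 mm round, 12 mm tall, in the tray. Origin: centre of its underside.
- wheel: Bystander: grey grinding wheel 150 mm round, 20 mm thick, lying at the back of the bench. Origin: centre of its underside.
- oil_can: Bystander: blue can 56 mm round, 150 mm tall, standing at the left. Origin: centre of its underside.
- wrench: Bystander: steel wrench lying at the left front.
- brush: Bystander: red bench brush lying at the right front.
- mug: Bystander: white mug 76 mm round, 90 mm tall, standing at the right. Origin: centre of its underside.
There are look-alikes about, which are no part of the job. What is shaped like the bearing but brown or pink is not meant.

How it is judged:
By the outcome, as a careful person would: the job done as asked, in the order asked, and still so for the second after the job is handed in, with the robot touching nothing.
It also fails if it takes over 69 s, if anything falls off the work surface, if the arm or the gripper's body presses on something with over 40 N, if the wrist force passes 120 N, or if a joint passes its speed limit or range.

ROBOT

A 6-joint arm with a two-finger parallel gripper is mounted at the origin on the work surface. World frame = base frame: x ahead of the robot, y to its left, z up, the work surface at z = 0. Lengths are in m, angles in degrees, forces in N, time in s.
With the tool pointing down it reaches from about 0.375 to 0.9 m from the base axis. Payload 3.1 kg.
Tool frame: the origin (TCP) lies at the very end of the fingers, on their centre line; the grasp point (between the pads) lies 19 mm behind it; z points along the fingers, y is the line along which they close (so a half turn about z gives the same grasp; the last joint's range is limited). The gripper opens to 87 mm and grips with 3 to 60 N. Pads are 19 mm wide; open, the fingers measure 117 mm over their backs; the gripper's body (75 mm by 190 mm) begins 51 mm behind the grasp point.
Start: joints at [65.747, 30.224, 82.088, -0, 67.689, -10.227], TCP at [0.151, 0.606, 0.223] pointing down, gripper open.
Joint ranges: [-176.69, 176.69], [-43.24, 126.21], [12.49, 139.97], [-82, 262], [0, 151.66], [-163.58, 163.58]. Speed limits (degrees/s): [159.86, 159.86, 180, 180, 180, 180].

INTERFACE

Orientations are given as a 3x3 rotation matrix whose columns are the frame's x, y, z axes.
In Python, from rig import * gives the robot as it stands.
- The arm moves only by the tool jog_arm, never from a script. Its arguments are lists of equal length, an entry for each row: "delta_pos": the shift along the world's x, y, z in cm, a list of three; "turn": the turn about the world's z in degrees; "grip": the closure, from 0 (fully open) to 1 (shut). In form: {"delta_pos": [[x, y, z], ...], "turn": [turn, ...], "grip": [grip, ...]}. A call has 1 to 12 rows; each row is the pose to reach, as a shift and turn from the pose commanded when the call began; what a row does not reach only later rows make up. A row lasts 1/8 s, in which the tool goes at most 62.5 mm and 10.7 degrees, less where a joint would pass 70% of its speed; a pose out of reach is approached as far as the arm can. A call with a gripper value outside its range is refused whole. The fingers move at their own pace and stop on an object; the grip force is fixed at half the most. Time passes only in rows, so rows that repeat a pose let the fingers close. It gives the time, the measured TCP pose, the force, the opening and the grip force at its end, in the units of the state.
- read_state(): the state, without advancing time (a new reading comes with each control period).
- capture(name): name is "scene" or "top" or "wrist"; returns a dict with "color" (480x640x3 uint8, blue, green, red), "fovy" (degrees; the focal length in pixels is half the picture's height over the tangent of half this angle, whatever the lens; pixels are square), "cx", "cy" (the principal point, pixels), "camera_from_world" (4x4, takes a point from world to camera coordinates). Camera axes: x right, y up, looking along -z (the intrinsics and any distortion apply to the point x, -y, -z); pixel columns grow to the right and rows downward; lengths in m; the calibration is good to about 2 mm. The wrist camera is an equidistant fisheye: a pixel r from the principal point sees the ray r / f radians off the axis. A picture is of the moment at which its call begins. There is no depth.
- hand_in(): hands the job in; it is judged then, once.
The state is a dict: "time_s": time; "joint_positions": joint angles; "qvel": joint speeds; "tau": joint torques, N m; "position": TCP position; "tcp_rot": TCP orientation; "force": force on the tool from outside, world axes, zero at the start; "moment": the same for the moment, N m; "opening": opening from 0.0 (shut) to 1.0 (fully open); "grasp_force": force on a finger pad.
Only numpy, scipy, OpenCV 4.12 (cv2) and the standard library are available. Lean on these libraries where they do the work, as an engineer would, in place of code of your own. Each camera call takes 0.05 s, during which the arm holds its last target. There are 200 camera calls.

## Working session

There is one attempt and no reset: what is moved stays moved. The work goes in short steps, Python scripts to look and compute and a tool call to move; the robot and the scene stay as the last step left them, time stands still between calls to the robot, and variables do not carry over. Pictures are saved under pics/ and viewed, at most 10 in all, crops included, and the job is handed in when it is done.

Besides the shell and the picture viewer there is one more tool, called by a JSON object that holds its "fn" and its "kwargs". jog_arm: Moves the arm, as the interface text tells. Its arguments: {"type":"object","properties":{"delta_pos":{"type":"array"},"turn":{"type":"array"},"grip":{"type":"array"}},"required":["delta_pos","turn","grip"]}

```bash
mkdir -p pics; cat > h.py <<'E'
from rig import *
import numpy as np, cv2
def shot(n,f=None):
    d=capture(n)
    if f: cv2.imwrite('pics/'+f,d['color'])
    return d
def ray(d,u,v,fish=False):
    f=240/np.tan(np.radians(d['fovy']/2)); a=(u-d['cx'])/f; b=(v-d['cy'])/f
    if fish:
        r=np.hypot(a,b); s=np.sin(r)/r if r>1e-9 else 1; p=np.array([a*s,-b*s,-np.cos(r)])
    else: p=np.array([a,-b,-1])
    T=np.array(d['camera_from_world']); R=T[:3,:3]
    return -R.T@T[:3,3], R.T@p
def onz(d,u,v,z,fish=False):
    o,r=ray(d,u,v,fish); return o+r*(z-o[2])/r[2]
def proj(d,P,fish=False):
    f=240/np.tan(np.radians(d['fovy']/2)); T=np.array(d['camera_from_world']); c=T[:3,:3]@P+T[:3,3]
    q=np.array([c[0],-c[1],-c[2]])
    if fish:
        h=np.hypot(q[0],q[1]); t=np.arctan2(h,q[2]); xy=q[:2]/max(h,1e-9)*t
    else: xy=q[:2]/q[2]
    return d['cx']+f*xy[0], d['cy']+f*xy[1]
E
python3 - <<'E'
from h import *
s=read_state(); print(s)
import pickle
for n in('top','scene'):
    d=shot(n,n+'0.png'); pickle.dump(d,open(n+'0.pkl','wb')); print(n,d['fovy'],d['cx'],d['cy'],ray(d,320,240))
E
```

```text
{'time_s': 0.0, 'joint_positions': array([ 6.57469245e+01,  3.02788080e+01,  8.21573897e+01, -4.65665702e-04,
        6.76877157e+01, -1.02258380e+01]), 'qvel': array([ 0.10553489, -0.01816889, -0.00059183, -0.01263675,  0.09958201,
        0.06740494]), 'tau': array([-9.26397297e-04, -4.40038776e+01, -1.76596874e+01,  6.34337962e-02,
        5.81251353e-02, -1.36738199e-04]), 'position': array([0.15114074, 0.605692  , 0.22156775]), 'tcp_rot': array([[-9.70181195e-01,  2.42379191e-01, -8.81510553e-04],
       [ 2.42380502e-01,  9.70179258e-01, -1.97490487e-03],
       [ 3.76547409e-04, -2.12967654e-03, -9.99997661e-01]]), 'force': array([ 0.46288737, -0.22058957,  0.77049532]), 'moment': array([-0.03234313,  0.02161574,  0.01160799]), 'grasp_force': 0.0, 'opening': 0.9971868496471161}
top 56.960092194221815 316.33138375601885 241.82464754647754 (array([0.35827634, 0.01049191, 1.12981098]), array([ 0.19957587, -0.00375228, -0.97991896]))
scene 51.29076482462039 329.48809135332607 236.35855804551807 (array([ 0.98503284, -0.55246712,  0.95815602]), array([-0.35616557,  0.46675622, -0.80975182]))
```

View pics/top0.png

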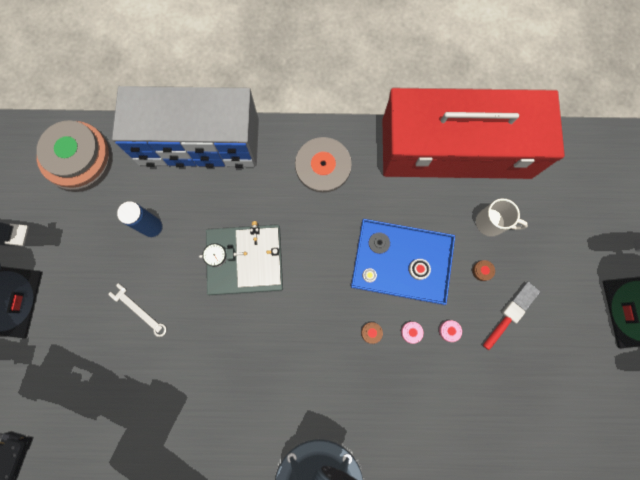

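View pics/scene0.png

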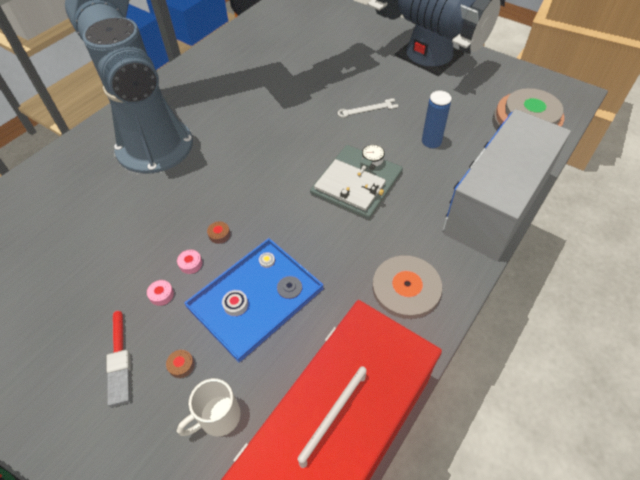

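The top view shows the bearing at about (420,269) in the blue tray. The comparator is around (245,260), with its table at (258,257), dial at (214,255), anvil at (274,252), back stop at (255,230) and feeler at (240,254). Next I'll measure the bearing and the gauge.

```bash
python3 - <<'E'
from h import *
import pickle
d=pickle.load(open('top0.pkl','rb')); s=pickle.load(open('scene0.pkl','rb'))
def red(im,x0,y0,x1,y1):
    h=cv2.cvtColor(im,cv2.COLOR_BGR2HSV); m=cv2.inRange(h,(0,120,120),(8,255,255))|cv2.inRange(h,(172,120,120),(180,255,255))
    k=np.zeros_like(m);k[y0:y1,x0:x1]=m[y0:y1,x0:x1]; M=cv2.moments(k,True); return M['m10']/M['m00'],M['m01']/M['m00'],M['m00']
u=red(d['color'],405,255,435,285); v=red(s['color'],215,285,255,320)
print(u,onz(d,*u[:2],.025)); print(v,onz(s,*v[:2],.025))
# steel table
im=d['color']; h=cv2.cvtColor(im,cv2.COLOR_BGR2HSV)
m=cv2.inRange(h,(0,0,160),(180,60,255)); k=np.zeros_like(m);k[220:300,232:290]=m[220:300,232:290]
k=cv2.morphologyEx(k,cv2.MORPH_CLOSE,np.ones((5,5)))
c=max(cv2.findContours(k,0,2)[0],key=cv2.contourArea); r=cv2.minAreaRect(c); b=cv2.boxPoints(r)
P=np.array([onz(d,*q,.04) for q in b]); print(b,P,P.mean(0)); print(np.linalg.norm(np.diff(P,axis=0),axis=1))
# dial
c=cv2.inRange(h,(0,0,190),(180,60,255)); k=np.zeros_like(c);k[240:270,201:228]=c[240:270,201:228]
M=cv2.moments(k,True); q=(M['m10']/M['m00'],M['m01']/M['m00']); print('dial',q,onz(d,*q,.06))
for x0,y0,n in((195,215,'g'),):
    cv2.imwrite('pics/g.png',cv2.resize(im[215:305,195:295],None,fx=6,fy=6,interpolation=cv2.INTER_CUBIC))
E
```

```text
(420.04347826086956, 268.2826086956522, 46.0) [ 0.5144172  -0.24635347  0.025     ]
(233.7450980392157, 300.01960784313724, 51.0) [ 0.51575672 -0.24665557  0.025     ]
[[232.58513 225.99583]
 [277.25934 223.8166 ]
 [280.24567 285.0368 ]
 [235.57147 287.216  ]] [[0.61312067 0.22800148 0.04      ]
 [0.62045605 0.11512421 0.04      ]
 [0.46553532 0.1027416  0.04      ]
 [0.45852321 0.21257608 0.04      ]] [0.53940881 0.16461084 0.04      ]
[0.11311537 0.1554148  0.11005808]
dial (213.4939393939394, 254.35151515151514) [0.53636993 0.26712296 0.06      ]
```

View pics/g.png

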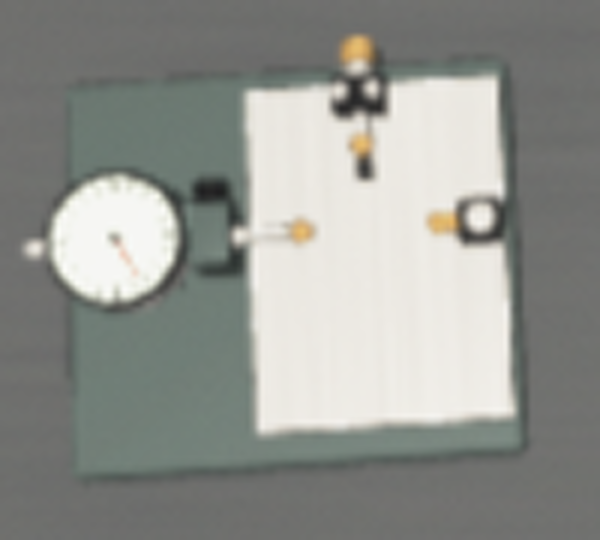

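The enlarged crop (6×, offset 195,215) shows the table corners at (244,88), (500,74), (517,415) and (257,433). The balls are the feeler at (301,231), the anvil at (441,222) and the back stop at (360,146), and the dial is at (116,239).

```bash
python3 - <<'E'
from h import *
import pickle
d=pickle.load(open('top0.pkl','rb'))
c=lambda u,v,z:onz(d,195+(u+.5)/6-.5,215+(v+.5)/6-.5,z)[:2]
W=np.array([c(244,88,.04),c(500,74,.04),c(517,415,.04),c(257,433,.04),c(116,239,.06)])
G=np.array([[72,14],[72,-92],[-72,-92],[-72,14],[9,66]])/1000
A=G-G.mean(0);B=W-W.mean(0)
th=np.arctan2((A[:,0]*B[:,1]-A[:,1]*B[:,0]).sum(),(A*B).sum()); R=np.array([[np.cos(th),-np.sin(th)],[np.sin(th),np.cos(th)]])
t=W.mean(0)-R@G.mean(0); print('yaw',np.degrees(th),'org',t); print('res mm',(W-(G@R.T+t))*1000)
for n,p in dict(feel=(301,231),anv=(441,222),back=(360,146)).items(): print(n,R.T@(c(*p,.048)-t)*1000)
print('nest',R@[.015,-.035]+t,'place',R@[-.04,-.035]+t)
E
```

```text
yaw 4.754258075663732 org [0.53309249 0.19974656]
res mm [[ 1.09623846  1.15998299]
 [-0.04672779 -0.83010159]
 [-0.23913457 -0.49891501]
 [-0.44253176  0.35842762]
 [-0.36784433 -0.189394  ]]
feel [ 8.99239567 -7.90631445]
anv [  8.82593575 -65.85969758]
back [ 43.20707686 -33.71288098]
nest [0.55094176 0.16611022] place [0.49613099 0.16155169]
```

{"fn": "jog_arm", "kwargs": {"delta_pos": [[6,-9,0],[12,-18,0],[18,-27,0],[22,-35,0],[24,-42,0],[24,-42,0],[24,-42,0],[24,-42,0],[24,-42,0],[24,-42,0]], "turn": [0,0,0,10,14,14,14,14,14,14], "grip": [0,0.1,0.2,0.2,0.2,0.2,0.2,0.2,0.2,0.2]}}

```text
time_s: 1.35
position: [0.3909, 0.1865, 0.2223]
tcp_rot: [[-1.0, 0.001, -0.001], [0.001, 1.0, 0.0], [0.001, 0.0, -1.0]]
force: [0.2, 1.3, 0.4]
opening: 0.804
grasp_force: 0.0
```

```bash
python3 - <<'E'
from h import *
import pickle
d=shot('wrist','w0.png'); pickle.dump(d,open('w0.pkl','wb'))
th=np.radians(4.754);R=np.array([[np.cos(th),-np.sin(th)],[np.sin(th),np.cos(th)]]);t=np.array([.53309,.19975])
for n,p in dict(c1=(72,14,40),c2=(72,-92,40),c3=(-72,-92,40),c4=(-72,14,40),dial=(9,66,60),feel=(9,-8,48),anv=(9,-66,48),back=(43,-34,48)).items():
    print(n,np.round(proj(d,np.r_[R@np.array(p[:2])/1000+t,p[2]/1000],True),1))
print(ray(d,320,240,True))
E
```

```text
c1 [354.9 395.4]
c2 [267.2 399.9]
c3 [245.5 294.1]
c4 [347.9 286.8]
dial [401.9 358.7]
feel [332.6 358.6]
anv [279.9 361.6]
back [312. 384.]
(array([0.30734159, 0.1860996 , 0.38417148]), array([ 0.28755692, -0.01747752, -0.95760407]))
```

View pics/w0.png

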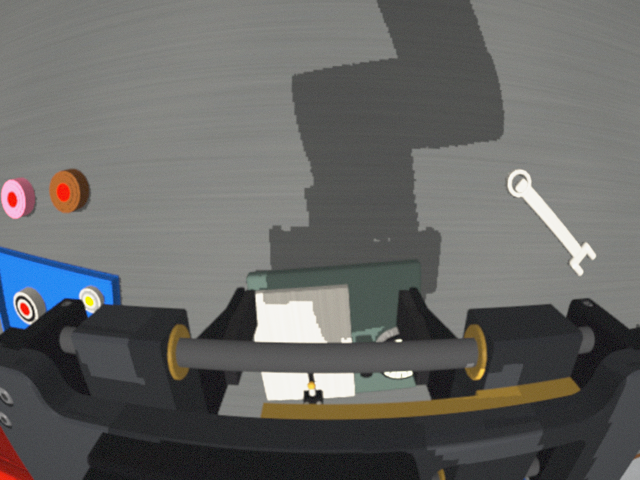

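{"fn": "jog_arm", "kwargs": {"delta_pos": [[1.5,-6,0],[3,-12,0],[5,-18,0],[7,-24,0],[9,-30,0],[11,-36,0],[12.4,-43.2,-2],[12.4,-43.2,-8],[12.4,-43.2,-14],[12.4,-43.2,-15],[12.4,-43.2,-15],[12.4,-43.2,-15]], "turn": [0,0,0,0,0,0,0,0,0,0,0,0], "grip": [0.2,0.2,0.2,0.2,0.2,0.2,0.2,0.2,0.2,0.2,0.2,0.2]}}

```text
time_s: 2.9
position: [0.5174, -0.2459, 0.0751]
tcp_rot: [[-1.0, -0.001, 0.004], [-0.001, 1.0, -0.003], [-0.004, -0.003, -1.0]]
force: [-0.4, 0.4, 0.9]
opening: 0.798
grasp_force: 0.0
```

```bash
python3 - <<'E'
from h import *
d=shot('wrist','w1.png'); print(read_state()['position'],'bearing pred px',proj(d,np.array([.515,-.2465,.025]),True))
E
```

```text
[ 0.51732911 -0.24609503  0.07526639] bearing pred px (np.float64(326.41205694616264), np.float64(267.00670649196695))
```

View pics/w1.png

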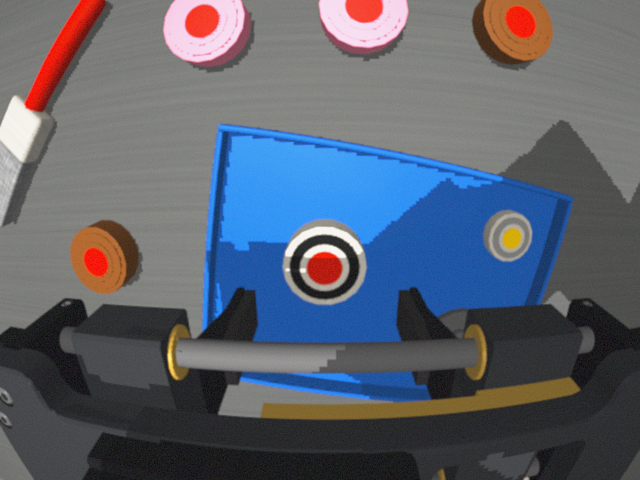

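The wrist view has the red plug at about (324,268) against a predicted (326,267). The fingers straddle it and clear the tray wall, so I'll descend and grip.

{"fn": "jog_arm", "kwargs": {"delta_pos": [[0,0,-3],[0,0,-5],[0,0,-6.4],[0,0,-6.4],[0,0,-6.4]], "turn": [0,0,0,0,0], "grip": [0.2,0.2,0.2,0.2,0.2]}}

```text
time_s: 3.58
position: [0.5161, -0.2461, 0.0096]
tcp_rot: [[-1.0, 0.0, 0.002], [0.0, 1.0, -0.001], [-0.002, -0.001, -1.0]]
force: [-0.2, -0.3, 0.1]
opening: 0.798
grasp_force: 0.0
```

{"fn": "jog_arm", "kwargs": {"delta_pos": [[0,0,0],[0,0,0],[0,0,0],[0,0,0],[0,0,0],[0,0,0]], "turn": [0,0,0,0,0,0], "grip": [0.45,0.5,0.5,0.5,0.5,0.5]}}

```text
time_s: 4.32
position: [0.5158, -0.2461, 0.009]
tcp_rot: [[-1.0, 0.0, 0.001], [0.0, 1.0, -0.001], [-0.001, -0.001, -1.0]]
force: [-0.8, -1.5, 5.9]
opening: 0.59
grasp_force: 30.0
```

{"fn": "jog_arm", "kwargs": {"delta_pos": [[0,0,2],[0,0,6],[0,0,11],[0,5,13],[0,11,13],[-0.5,17,13],[-1,23,13],[-1.5,29,13],[-1.9,35,13],[-1.9,40.7,13],[-1.9,40.7,13],[-1.9,40.7,10]], "turn": [0,0,0,0,0,1,2,3,4,4.8,4.8,4.8], "grip": [0.5,0.5,0.5,0.5,0.5,0.5,0.5,0.5,0.5,0.5,0.5,0.5]}}

```text
time_s: 5.82
position: [0.4975, 0.162, 0.1092]
tcp_rot: [[-0.996, -0.085, 0.004], [-0.085, 0.996, 0.0], [-0.004, -0.0, -1.0]]
force: [1.2, -1.4, -1.6]
opening: 0.589
grasp_force: 30.0
```

```bash
python3 - <<'E'
from h import *
d=shot('top'); s=shot('scene','s2.png'); st=read_state(); print(st['position'],st['force'],st['opening'])
a=d['color'][195:305,185:305]; b=s['color'][90:230,290:430]
cv2.imwrite('pics/p2.png',np.hstack([cv2.resize(a,(436,400),interpolation=2),cv2.resize(b,(360,400),interpolation=2)]))
E
```

```text
[0.49337513 0.16049029 0.1058387 ] [-0.56075784 -0.23714933 -1.61263707] 0.5885515333291481
```

View pics/p2.png

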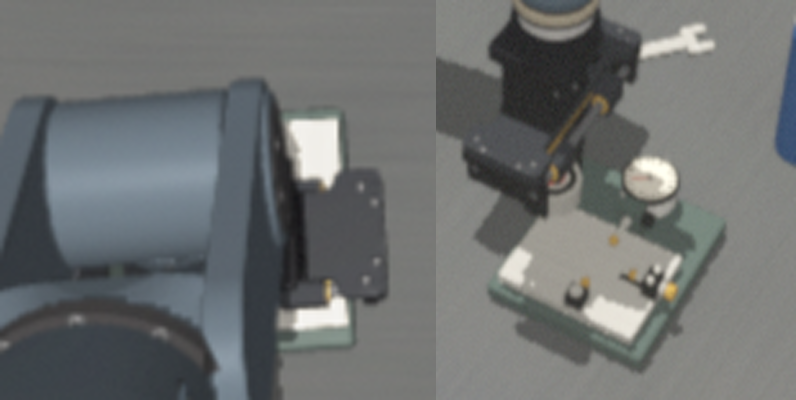

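The bearing is held level above the front of the table. The scene half of the picture shows it between the fingers at about (560,185), clear of the feeler ball at (613,240). Lowering slowly.

{"fn": "jog_arm", "kwargs": {"delta_pos": [[0,0,-2],[0,0,-4],[0,0,-5.2],[0,0,-5.6],[0,0,-5.8],[0,0,-5.9],[0,0,-6.0],[0,0,-6.0],[0,0,-6.0]], "turn": [0,0,0,0,0,0,0,0,0], "grip": [0.5,0.5,0.5,0.5,0.5,0.5,0.5,0.5,0.5]}}

```text
time_s: 7.05
position: [0.4965, 0.1614, 0.0487]
tcp_rot: [[-0.997, -0.083, 0.0], [-0.083, 0.997, 0.0], [-0.0, -0.0, -1.0]]
force: [-0.1, 0.3, -2.0]
opening: 0.593
grasp_force: 30.0
```

{"fn": "jog_arm", "kwargs": {"delta_pos": [[0,0,-0.05],[0,0,-0.1],[0,0,-0.15],[0,0,-0.2],[0,0,-0.2]], "turn": [0,0,0,0,0], "grip": [0.5,0.5,0.5,0.5,0.5]}}

```text
time_s: 7.68
position: [0.4964, 0.1613, 0.0465]
tcp_rot: [[-0.997, -0.083, -0.0], [-0.083, 0.997, -0.0], [0.0, -0.0, -1.0]]
force: [-0.4, 0.1, -2.7]
opening: 0.589
grasp_force: 30.0
```

{"fn": "jog_arm", "kwargs": {"delta_pos": [[0,0,-0.04],[0,0,-0.08],[0,0,-0.1],[0,0,-0.1]], "turn": [0,0,0,0], "grip": [0.5,0.5,0.5,0.5]}}

```text
time_s: 8.18
position: [0.4964, 0.1613, 0.0455]
tcp_rot: [[-0.997, -0.083, -0.0], [-0.083, 0.997, -0.0], [0.0, -0.0, -1.0]]
force: [0.1, -0.2, -2.2]
opening: 0.59
grasp_force: 30.0
```

{"fn": "jog_arm", "kwargs": {"delta_pos": [[0,0,-0.03],[0,0,-0.06],[0,0,-0.06]], "turn": [0,0,0], "grip": [0.5,0.5,0.5]}}

```text
time_s: 8.55
position: [0.4964, 0.1614, 0.0451]
tcp_rot: [[-0.997, -0.083, 0.0], [-0.083, 0.997, -0.0], [-0.0, -0.0, -1.0]]
force: [-0.9, 0.3, -0.9]
opening: 0.589
grasp_force: 30.0
```

{"fn": "jog_arm", "kwargs": {"delta_pos": [[0,0,-0.03],[0,0,-0.06],[0,0,-0.06]], "turn": [0,0,0], "grip": [0.5,0.5,0.5]}}

```text
time_s: 8.93
position: [0.4965, 0.1614, 0.045]
tcp_rot: [[-0.997, -0.083, 0.0], [-0.083, 0.997, -0.0], [-0.0, -0.0, -1.0]]
force: [-1.0, 0.4, 5.0]
opening: 0.591
grasp_force: 30.0
```

{"fn": "jog_arm", "kwargs": {"delta_pos": [[0,0,0],[0,0,0],[0,0,0],[0,0,0],[0,0,1],[0,0,2.5],[0,0,4],[0,0,6],[-2,-0.2,6],[-5,-0.4,6],[-5,-0.4,6],[-5,-0.4,6]], "turn": [0,0,0,0,0,0,0,0,0,0,0,0], "grip": [0.35,0.28,0.28,0.28,0.28,0.28,0.28,0.28,0.4,0.6,0.8,1]}}

```text
time_s: 10.42
position: [0.4483, 0.1575, 0.1052]
tcp_rot: [[-0.997, -0.083, 0.004], [-0.083, 0.997, 0.0], [-0.004, 0.0, -1.0]]
force: [1.0, -0.4, 0.3]
opening: 0.35
grasp_force: 0.0
```

```bash
python3 - <<'E'
from h import *
import pickle
d=shot('wrist'); s=shot('scene'); t=shot('top')
pickle.dump((d,s,t),open('p3.pkl','wb'))
def red(im,x0,y0,x1,y1):
    h=cv2.cvtColor(im,cv2.COLOR_BGR2HSV); m=cv2.inRange(h,(0,120,100),(8,255,255))|cv2.inRange(h,(172,120,100),(180,255,255))
    k=np.zeros_like(m);k[y0:y1,x0:x1]=m[y0:y1,x0:x1]; M=cv2.moments(k,True); return (M['m10']/M['m00'],M['m01']/M['m00'],M['m00']) if M['m00'] else None
for n,x,b,f in(('w',d,(230,200,420,420),1),('s',s,(310,150,400,215),0),('t',t,(232,225,290,295),0)):
    q=red(x['color'],*b); print(n,q,q and onz(x,q[0],q[1],.061,f))
print(read_state()['position'],read_state()['opening'])
a=d['color'][200:440,180:480]; b=s['color'][110:220,300:410]
cv2.imwrite('pics/p3.png',np.hstack([cv2.resize(a,(440,352),interpolation=2),cv2.resize(b,(352,352),interpolation=2)]))
E
```

```text
w (326.2520547945206, 336.52876712328765, 365.0) [0.49176988 0.16060218 0.061     ]
s (336.0, 169.0, 31.0) [0.49664624 0.16341231 0.061     ]
t None None
[0.44814672 0.15744106 0.10467788] 0.21190947158632287
```

View pics/p3.png

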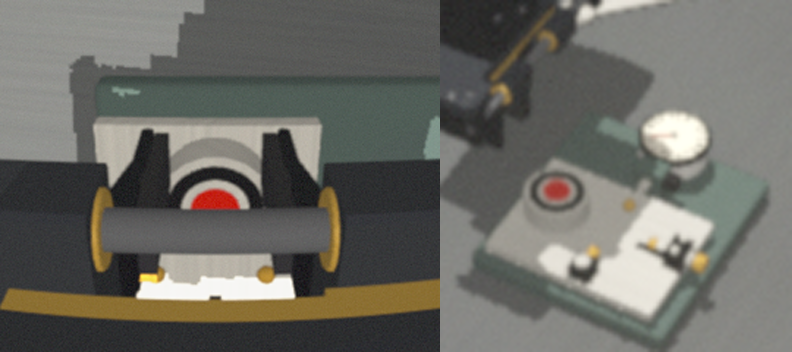

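The bearing lies flat and clear on the bare front of the table, at about (555,190) in the scene half of the picture. The feeler ball is at (629,204) and the anvil ball at (593,251). In the wrist half, the plug (215,200) is centred between the two balls. With the fingers closed, I'll lower behind it.

{"fn": "jog_arm", "kwargs": {"delta_pos": [[0,0,0],[0,0,0],[0,0,-2],[0,0,-4],[0,0,-5.5],[0,0,-5.8],[0,0,-5.8],[0,0,-5.8]], "turn": [0,0,0,0,0,0,0,0], "grip": [1,1,1,1,1,1,1,1]}}

```text
time_s: 11.58
position: [0.4469, 0.1574, 0.0469]
tcp_rot: [[-0.997, -0.083, 0.001], [-0.083, 0.997, 0.0], [-0.001, -0.0, -1.0]]
force: [0.6, -0.0, 0.8]
opening: 0.006
grasp_force: 0.0
```

{"fn": "jog_arm", "kwargs": {"delta_pos": [[0.4,0.03,0],[0.8,0.07,0],[1.1,0.09,0],[1.25,0.1,0],[1.4,0.12,0],[1.55,0.13,0],[1.7,0.14,0],[1.85,0.15,0],[2.0,0.17,0],[2.15,0.18,0],[2.3,0.19,0],[2.45,0.2,0]], "turn": [0,0,0,0,0,0,0,0,0,0,0,0], "grip": [1,1,1,1,1,1,1,1,1,1,1,1]}}

```text
time_s: 13.08
position: [0.471, 0.1594, 0.0463]
tcp_rot: [[-0.997, -0.083, -0.0], [-0.083, 0.997, 0.0], [0.0, 0.0, -1.0]]
force: [-0.7, -0.9, -0.6]
opening: 0.005
grasp_force: 0.3
```

{"fn": "jog_arm", "kwargs": {"delta_pos": [[0.15,0.01,0],[0.3,0.02,0],[0.45,0.04,0],[0.6,0.05,0],[0.75,0.06,0],[0.9,0.07,0],[1.05,0.09,0],[1.2,0.1,0],[1.35,0.11,0],[1.5,0.12,0],[1.65,0.14,0],[1.8,0.15,0]], "turn": [0,0,0,0,0,0,0,0,0,0,0,0], "grip": [1,1,1,1,1,1,1,1,1,1,1,1]}}

```text
time_s: 14.58
position: [0.4891, 0.1609, 0.0464]
tcp_rot: [[-0.997, -0.083, 0.0], [-0.083, 0.997, 0.0], [-0.0, 0.0, -1.0]]
force: [-0.6, -0.0, -0.2]
opening: 0.007
grasp_force: 0.3
```

```bash
python3 - <<'E'
from h import *
s=shot('scene'); 
im=s['color']; h=cv2.cvtColor(im,cv2.COLOR_BGR2HSV)
m=cv2.inRange(h,(0,120,100),(8,255,255))|cv2.inRange(h,(172,120,100),(180,255,255)); k=m*0; k[150:200,315:375]=m[150:200,315:375]
M=cv2.moments(k,True); q=M['m10']/M['m00'],M['m01']/M['m00']
th=np.radians(4.754);R=np.array([[np.cos(th),-np.sin(th)],[np.sin(th),np.cos(th)]]);t=np.array([.53309,.19975])
g=lambda u,v,z:np.round(R.T@(onz(s,u,v,z)[:2]-t)*1000,1)
print(q,M['m00'],'bearing gauge mm',g(*q,.061),'old',g(336,169,.061),'feel',g(359.06,173.75,.048),'anv',g(347.8,188.4,.048))
cv2.imwrite('pics/p4.png',cv2.resize(im[120:220,300:410],(660,600),interpolation=2))
E
```

```text
(346.5, 173.5) 34.0 bearing gauge mm [ -9.4 -33.6] old [-39.3 -33.2] feel [12.3 -7.8] anv [ 11.6 -64.4]
```

View pics/p4.png

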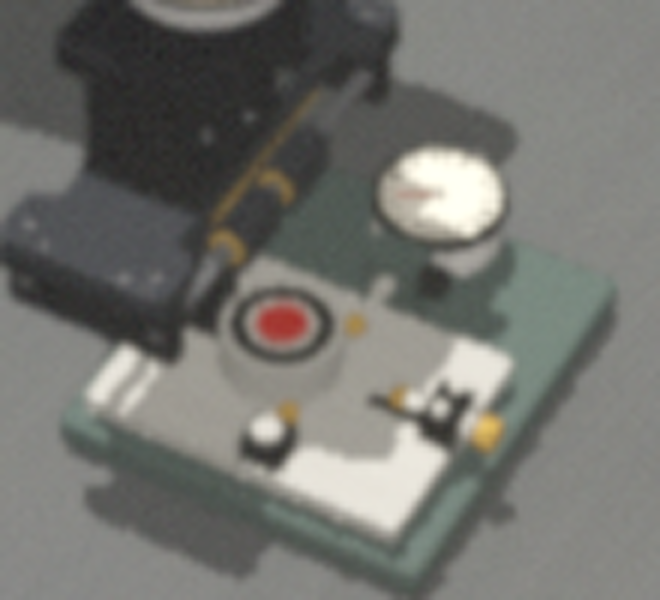

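The bearing at (283,323) has slid straight and sits just in front of the feeler ball (355,325). Its lateral offset from the anvil is about 30.8 mm against the ideal 30.5 mm. I'll carry on slowly.

{"fn": "jog_arm", "kwargs": {"delta_pos": [[0.1,0.01,0],[0.2,0.02,0],[0.3,0.02,0],[0.4,0.03,0],[0.5,0.04,0],[0.6,0.05,0],[0.7,0.06,0],[0.8,0.07,0]], "turn": [0,0,0,0,0,0,0,0], "grip": [1,1,1,1,1,1,1,1]}}

```text
time_s: 15.62
position: [0.4968, 0.1614, 0.0463]
tcp_rot: [[-0.997, -0.083, -0.0], [-0.083, 0.997, -0.0], [0.0, -0.0, -1.0]]
force: [-2.2, -1.7, 0.0]
opening: 0.003
grasp_force: 1.1
```

{"fn": "jog_arm", "kwargs": {"delta_pos": [[0.1,0.01,0],[0.2,0.02,0],[0.3,0.02,0],[0.4,0.03,0],[0.5,0.04,0]], "turn": [0,0,0,0,0], "grip": [1,1,1,1,1]}}

```text
time_s: 16.25
position: [0.5015, 0.162, 0.0463]
tcp_rot: [[-0.997, -0.083, -0.001], [-0.083, 0.997, 0.0], [0.001, 0.0, -1.0]]
force: [-3.3, 0.1, 1.4]
opening: 0.006
grasp_force: 1.7
```

{"fn": "jog_arm", "kwargs": {"delta_pos": [[0.08,0.01,0],[0.16,0.01,0],[0.24,0.02,0],[0.32,0.03,0],[0.4,0.03,0]], "turn": [0,0,0,0,0], "grip": [1,1,1,1,1]}}

```text
time_s: 16.88
position: [0.506, 0.1623, 0.0463]
tcp_rot: [[-0.997, -0.083, 0.0], [-0.083, 0.997, 0.0], [-0.0, 0.0, -1.0]]
force: [-4.1, 0.3, 0.8]
opening: 0.004
grasp_force: 1.5
```

{"fn": "jog_arm", "kwargs": {"delta_pos": [[0.05,0.0,0],[0.1,0.01,0],[0.15,0.01,0],[0.2,0.02,0]], "turn": [0,0,0,0], "grip": [1,1,1,1]}}

```text
time_s: 17.38
position: [0.5082, 0.1625, 0.0463]
tcp_rot: [[-0.997, -0.083, 0.0], [-0.083, 0.997, 0.0], [-0.0, 0.0, -1.0]]
force: [-3.0, -0.5, 0.2]
opening: 0.004
grasp_force: 1.2
```

{"fn": "jog_arm", "kwargs": {"delta_pos": [[0.03,0,0],[0.06,0.01,0],[0.1,0.01,0]], "turn": [0,0,0], "grip": [1,1,1]}}

```text
time_s: 17.75
position: [0.509, 0.1626, 0.0463]
tcp_rot: [[-0.997, -0.083, 0.0], [-0.083, 0.997, 0.0], [-0.0, -0.0, -1.0]]
force: [-3.3, 0.3, -0.1]
opening: 0.009
grasp_force: 1.2
```

{"fn": "jog_arm", "kwargs": {"delta_pos": [[0.03,0,0],[0.05,0,0],[0.05,0,0]], "turn": [0,0,0], "grip": [1,1,1]}}

```text
time_s: 18.12
position: [0.5096, 0.1626, 0.0464]
tcp_rot: [[-0.997, -0.083, 0.0], [-0.083, 0.997, 0.0], [-0.0, 0.0, -1.0]]
force: [-2.3, 0.6, -0.0]
opening: 0.005
grasp_force: 1.0
```

{"fn": "jog_arm", "kwargs": {"delta_pos": [[0.03,0,0],[0.06,0.01,0],[0.06,0.01,0]], "turn": [0,0,0], "grip": [1,1,1]}}

```text
time_s: 18.5
position: [0.5102, 0.1626, 0.0464]
tcp_rot: [[-0.997, -0.083, 0.0], [-0.083, 0.997, -0.0], [-0.0, -0.0, -1.0]]
force: [-2.4, 0.1, -1.3]
opening: 0.002
grasp_force: 0.9
```

{"fn": "jog_arm", "kwargs": {"delta_pos": [[0.03,0,0],[0.06,0.01,0],[0.06,0.01,0]], "turn": [0,0,0], "grip": [1,1,1]}}

```text
time_s: 18.88
position: [0.5109, 0.1627, 0.0464]
tcp_rot: [[-0.997, -0.083, 0.0], [-0.083, 0.997, -0.0], [-0.0, -0.0, -1.0]]
force: [-1.9, -0.1, -0.2]
opening: 0.002
grasp_force: 0.8
```

{"fn": "jog_arm", "kwargs": {"delta_pos": [[0.03,0,0],[0.06,0,0],[0.06,0,0]], "turn": [0,0,0], "grip": [1,1,1]}}

```text
time_s: 19.25
position: [0.5114, 0.1628, 0.0464]
tcp_rot: [[-0.997, -0.083, 0.0], [-0.083, 0.997, 0.0], [-0.0, -0.0, -1.0]]
force: [-1.3, -0.3, -0.8]
opening: 0.003
grasp_force: 0.8
```

{"fn": "jog_arm", "kwargs": {"delta_pos": [[0.03,0,0],[0.06,0.01,0],[0.06,0.01,0]], "turn": [0,0,0], "grip": [1,1,1]}}

```text
time_s: 19.62
position: [0.512, 0.1628, 0.0464]
tcp_rot: [[-0.997, -0.083, 0.0], [-0.083, 0.997, -0.0], [-0.0, -0.0, -1.0]]
force: [-2.3, -0.8, -0.6]
opening: 0.009
grasp_force: 0.7
```

{"fn": "jog_arm", "kwargs": {"delta_pos": [[0.03,0,0],[0.06,0,0],[0.06,0,0]], "turn": [0,0,0], "grip": [1,1,1]}}

```text
time_s: 20.0
position: [0.5126, 0.1628, 0.0464]
tcp_rot: [[-0.997, -0.083, 0.0], [-0.083, 0.997, -0.0], [-0.0, -0.0, -1.0]]
force: [-1.3, 0.1, -0.0]
opening: 0.008
grasp_force: 0.7
```

{"fn": "jog_arm", "kwargs": {"delta_pos": [[0.03,0,0],[0.06,0.01,0],[0.06,0.01,0]], "turn": [0,0,0], "grip": [1,1,1]}}

```text
time_s: 20.38
position: [0.5132, 0.163, 0.0464]
tcp_rot: [[-0.997, -0.083, 0.0], [-0.083, 0.997, 0.0], [-0.0, -0.0, -1.0]]
force: [-1.3, -0.7, -0.0]
opening: 0.01
grasp_force: 0.6
```

{"fn": "jog_arm", "kwargs": {"delta_pos": [[0.03,0,0],[0.06,0,0],[0.06,0,0]], "turn": [0,0,0], "grip": [1,1,1]}}

```text
time_s: 20.75
position: [0.5138, 0.163, 0.0464]
tcp_rot: [[-0.997, -0.083, 0.0], [-0.083, 0.997, 0.0], [-0.0, -0.0, -1.0]]
force: [-1.5, 0.0, -0.3]
opening: 0.008
grasp_force: 0.6
```

{"fn": "jog_arm", "kwargs": {"delta_pos": [[0.03,0,0],[0.06,0.01,0],[0.06,0.01,0]], "turn": [0,0,0], "grip": [1,1,1]}}

```text
time_s: 21.12
position: [0.5139, 0.163, 0.0463]
tcp_rot: [[-0.997, -0.083, -0.001], [-0.083, 0.997, -0.0], [0.001, -0.0, -1.0]]
force: [-2.2, -0.2, 0.9]
opening: 0.007
grasp_force: 1.1
```

{"fn": "jog_arm", "kwargs": {"delta_pos": [[0.02,0,0],[0.02,0,0],[0.02,0,0]], "turn": [0,0,0], "grip": [1,1,1]}}

```text
time_s: 21.5
position: [0.514, 0.163, 0.0463]
tcp_rot: [[-0.997, -0.083, -0.001], [-0.083, 0.997, -0.0], [0.001, -0.0, -1.0]]
force: [-2.6, -0.6, 0.5]
opening: 0.004
grasp_force: 1.6
```

{"fn": "jog_arm", "kwargs": {"delta_pos": [[0.03,0,0],[0.05,0,0],[0.05,0,0]], "turn": [0,0,0], "grip": [1,1,1]}}

```text
time_s: 21.88
position: [0.5142, 0.163, 0.0463]
tcp_rot: [[-0.997, -0.083, -0.001], [-0.083, 0.997, -0.0], [0.001, -0.0, -1.0]]
force: [-5.0, -1.8, 2.5]
opening: 0.005
grasp_force: 2.4
```

{"fn": "jog_arm", "kwargs": {"delta_pos": [[0.02,0,0],[0.04,0,0],[0.04,0,0],[0.04,0,0]], "turn": [0,0,0,0], "grip": [1,1,1,1]}}

```text
time_s: 22.38
position: [0.5142, 0.163, 0.0463]
tcp_rot: [[-0.997, -0.083, -0.002], [-0.083, 0.997, -0.0], [0.002, -0.0, -1.0]]
force: [-6.0, -1.3, 3.6]
opening: 0.007
grasp_force: 2.8
```

```bash
python3 - <<'E'
from h import *
s=read_state(); print(s['force'],s['position'],s['grasp_force'])
E
```

```text
[-5.98954213 -1.30162341  3.59305548] [0.51421012 0.1630038  0.04626724] 2.759571298956871
```

{"fn": "jog_arm", "kwargs": {"delta_pos": [[0.02,0,0],[0.03,0,0],[0.03,0,0],[0.03,0,0]], "turn": [0,0,0,0], "grip": [1,1,1,1]}}

```text
time_s: 22.88
position: [0.5142, 0.163, 0.0463]
tcp_rot: [[-0.997, -0.083, -0.003], [-0.083, 0.997, -0.0], [0.003, -0.0, -1.0]]
force: [-5.1, -1.6, 3.9]
opening: 0.006
grasp_force: 3.0
```

{"fn": "jog_arm", "kwargs": {"delta_pos": [[0.02,0,0],[0.04,0,0],[0.04,0,0],[0.04,0,0]], "turn": [0,0,0,0], "grip": [1,1,1,1]}}

```text
time_s: 23.38
position: [0.5143, 0.163, 0.0463]
tcp_rot: [[-0.997, -0.083, -0.004], [-0.083, 0.997, -0.0], [0.004, -0.0, -1.0]]
force: [-6.1, -1.1, 4.1]
opening: 0.007
grasp_force: 3.2
```

{"fn": "jog_arm", "kwargs": {"delta_pos": [[0.02,0,0],[0.05,0,0],[0.05,0,0],[0.05,0,0]], "turn": [0,0,0,0], "grip": [1,1,1,1]}}

```text
time_s: 23.88
position: [0.5143, 0.163, 0.0463]
tcp_rot: [[-0.997, -0.083, -0.005], [-0.083, 0.997, -0.0], [0.005, 0.0, -1.0]]
force: [-6.6, -0.6, 4.7]
opening: 0.008
grasp_force: 3.5
```

{"fn": "jog_arm", "kwargs": {"delta_pos": [[-0.2,-0.02,0],[-0.5,-0.04,0],[-1.2,-0.1,0],[-3,-0.25,0],[-4,-0.33,1],[-4.5,-0.37,5],[-4.5,-0.37,10],[-5,-0.4,15],[-8,5,17],[-11,11,17],[-14,17,17],[-17,23,17]], "turn": [0,0,0,0,0,0,0,0,0,0,0,0], "grip": [1,1,1,1,1,1,1,1,1,1,1,1]}}

```text
time_s: 25.38
position: [0.3534, 0.3807, 0.2177]
tcp_rot: [[-0.997, -0.083, 0.003], [-0.083, 0.997, 0.002], [-0.003, 0.002, -1.0]]
force: [0.9, 1.0, -0.7]
opening: 0.005
grasp_force: 0.0
```

```bash
python3 - <<'E'
from h import *
s=shot('scene'); t=shot('top')
th=np.radians(4.754);R=np.array([[np.cos(th),-np.sin(th)],[np.sin(th),np.cos(th)]]);o=np.array([.53309,.19975])
for n,d,b in(('s',s,(325,150,385,205)),('t',t,(232,225,290,295))):
    h=cv2.cvtColor(d['color'],cv2.COLOR_BGR2HSV); m=cv2.inRange(h,(0,120,100),(8,255,255))|cv2.inRange(h,(172,120,100),(180,255,255)); k=m*0; x0,y0,x1,y1=b; k[y0:y1,x0:x1]=m[y0:y1,x0:x1]
    M=cv2.moments(k,True)
    if M['m00']: print(n,M['m00'],np.round(R.T@(onz(d,M['m10']/M['m00'],M['m01']/M['m00'],.061)[:2]-o)*1000,1))
a=cv2.resize(t['color'][215:305,195:295],(440,396),interpolation=2); b=cv2.resize(s['color'][130:220,310:400],(356,396)[:1]+(396,),interpolation=2)
cv2.imwrite('pics/p5.png',np.hstack([a,b])); print(read_state()['position'],read_state()['force'])
E
```

```text
s 31.0 [ 15.3 -33.4]
t 49.0 [ 13.5 -34.3]
[0.35106301 0.38371042 0.21749328] [ 0.42475441  0.05232242 -0.96518001]
```

View pics/p5.png

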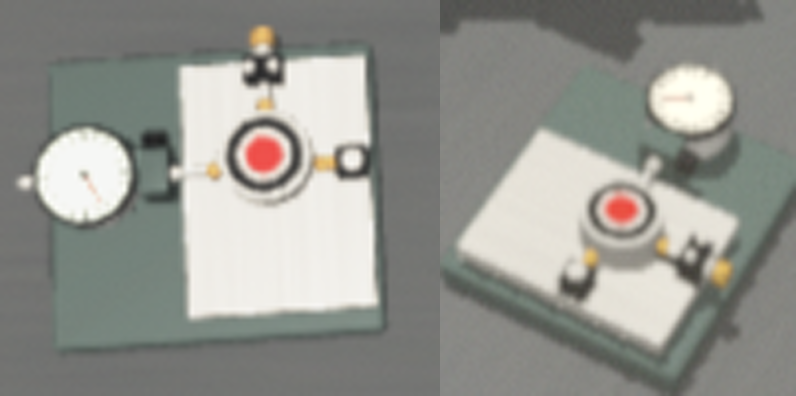

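The bearing is at about (264,156) in the top view, touching the anvil ball (323,163), the back-stop ball (264,105) and the feeler ball (214,171). The feeler has moved about 3.3 mm aside. I measured the bearing at gauge x 13.5–15.3 mm and y about −34 mm. The hand is clear, so I'll hand in.

```bash
python3 -c "
from rig import *
print(hand_in())"
```

```text
the job is handed in; nothing more can be done
None
```

The job is handed in: the bearing is home against the anvil and back stop, pressed in with about 6.5 N, with the feeler bearing on it and the hand well clear, after about 25 s; the judge's verdict was not shown.

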